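# Unlatch the green propagation case

### The job

Unlatch the seedling case with the green lid: press its green release button so that the black T-handle pops up, then turn the handle clockwise as seen from above, as far as it goes, and let go of it. Leave the orange case latched, with its handle down.

Things in the scene. Friction and masses are not known exactly. Their poses are not given: they have to be found in the camera images.
- green_button_top (a point): Top centre of the round green release button, 28 mm across, in a black collar on the aluminium level latch plate (160 x 160 mm, top 128 mm above the counter) on the green-lidded white case (260 x 260 mm). At rest 12 mm above the plate; sprung, 8 mm travel straight down: 1 N starts it, 4 N bottoms it, the handle is freed at about 3 mm. Moves with the button. Axes: the case's x, y; z up.
- green_handle (a point): Centre of the green case's black T-handle bar: 80 mm along its own y, 16 mm along x, 14 mm along z (up). At the start down in a slot, top 2 mm above the plate, not grippable. When freed it springs up 30 mm in 0.3 s and stays up, its underside 18 mm above the plate. It turns about the vertical through this point; the frame turns too. Unturned, the button is 53 mm along +x and 53 mm along +y.
- green_pop (a joint): How far the green case's handle has risen, m: 0 down in its slot, 0.030 fully popped up.
- green_turn (a joint): Turn of the green case's handle, rad, growing clockwise seen from above: 0 latched, 1.22 (70 degrees) fully unlatched, at its stop. Friction about 0.06 N m; it stays where it is left. It draws a steel bolt on the lid out of its keeper.
- orange_pop (a joint): The same as green_pop for the orange case beside it, a bystander of the same make with an orange lid and button: 0 down in its slot, where it must stay.

How it is judged:
On the way:
1. the green case's handle has popped up, still unturned (value of joint green_pop above 0.022 m and value of joint green_turn below 0.4 rad), for 0.1 s.
At the end, for the whole second after the job is handed in: The green case's handle is up (at least 20 mm), turned clockwise to within about 12 degrees of its stop (more than 1.0 rad) and at rest; the orange case's handle is still down (risen less than 8 mm) (value of joint green_turn above 1 rad and value of joint green_pop above 0.02 m and velocity of joint green_turn below 0.1 rad/s and value of joint orange_pop below 0.008 m); the robot touches nothing.
It fails at once if the orange case's handle was released (value of joint orange_pop above 0.01 m).
It also fails if it takes over 42 s, if anything falls off the work surface, if the arm or the gripper's body presses on something with over 40 N, if the wrist force passes 120 N, or if a joint passes its speed limit or range.

### The arm

A 7-joint arm with a two-finger parallel gripper is mounted at the origin on the work surface. World frame = base frame: x ahead of the robot, y to its left, z up, the work surface at z = 0. Lengths are in m, angles in rad, forces in N, time in s.
With the tool pointing down it reaches from about 0.35 to 0.9 m from the base axis. Payload 8.1 kg.
Tool frame: the origin (TCP) lies midway between the tips of the shut fingers; the grasp point (between the pads) lies 19 mm behind it; z points along the fingers, x is the direction in which the jaws open and shut, and the axes are right-handed (so a half turn about z gives the same grasp; the last joint's range is limited). The gripper opens to 92 mm and grips with 3 to 60 N. Pads are 19 mm wide; open, the fingers measure 130 mm over their backs; the gripper's body (75 mm by 190 mm) begins 47 mm behind the grasp point.
Start: joints at [-1.298, 0.434, 0.025, 1.573, -0.012, 1.134, -0.075], TCP at [0.229, 0.581, 0.227] pointing down, gripper open.
Joint ranges: [-2.62, 2.62], [-0.44, 2.09], [-1.27, 1.32], [0.08, 2.57], [-1.32, 4.46], [0.12, 2], [-2.74, 2.74]. Speed limits (rad/s): [2.22, 2.22, 3.01, 3.01, 3.14, 3.14, 3.14].

### API

Orientations are given as a rotation vector (axis times angle).
In Python, from cell import arm gives the robot as it stands.
- The arm moves only by the tool jog_arm, never from a script. Its argument "commands" is a list of rows, each an object with "translation": the shift along the tool's x, y, z in mm, a list of three; "turn": the turn, a rotation vector about the tool's x, y, z in rad, a list of three. A call has 1 to 12 rows; each row is the pose to reach, as a shift and turn from the pose commanded when the call began, along the tool's axes at that moment; what a row does not reach only later rows make up. A row lasts 1/12 s, in which the tool goes at most 41.7 mm and 7.16 degrees, less where a joint would pass 70% of its speed; a pose out of reach is approached as far as the arm can. A call with a gripper value outside its range is refused whole. "claw" is the closure, from -1 (fully open) to 1 (shut), so that 0 is half open, set as the call begins (left out, the last holds). The fingers move at their own pace and stop on an object; "grip_force" is the grip in N (left out, the last holds). Time passes only in rows, so rows that repeat a pose let the fingers close. It gives the time, the measured TCP pose, the force and the opening at its end, in the units of the state.
- arm.observe(): the state, without advancing time (a new reading comes with each control period).
- arm.get_image(name): name is "scene" or "top" or "wrist"; returns the picture (400x640x3 uint8, blue, green, red); there is no depth.
- arm.camera_info(name): a dict with "vertical_fov" (degrees; the focal length in pixels is half the picture's height over the tangent of half this angle, whatever the lens; pixels are square), "cx", "cy" (the principal point, pixels), "eye" and "rotation" of the camera in the world. Camera axes: x right, y up, looking along -z (the intrinsics and any distortion apply to the point x, -y, -z); pixel columns grow to the right and rows downward; lengths in m; the calibration is good to about 2 mm. The wrist camera is an equidistant fisheye: a pixel r from the principal point sees the ray r / f radians off the axis. A picture is of the moment at which its call begins: read the wrist's pose just before it. camera_info takes no time and is no camera call; for the wrist camera it gives the pose at the moment of the call.
- arm.sign_off(): hands the job in, once; it reports no verdict.
Trained networks look in the newest picture that a camera, given by its name, has taken for a name from the list of things; names that differ only in an ending like _2 or _b are one class to them, and where a whole thing is asked for, a point or a joint stands for the part that bears it (a point fixed in the world has none). Each returns a list of dicts, best first, with "confidence" (0 to 1); they miss things now and then, are a little off and sometimes report something else, mostly with a low value. They report only what shows in the picture. A call takes as long as a camera call.
- arm.trace(camera, query): "region" (400x640 bool, what is visible of it) and "box" ([left, top, width, height] in pixels, round what is visible of it).
- arm.landmark_of(camera, query): "at" ([column, row] in pixels: a listed point, or the origin of a listed thing).
The state is a dict: "clock": time; "joints": joint angles; "dq": joint speeds; "joint_efforts": joint torques, N m; "position": TCP position; "ee_rot": TCP orientation; "force": force on the tool from outside, world axes, zero at the start; "ft_torque": the same for the moment, N m; "width": opening from 0.0 (shut) to 1.0 (fully open).
Only numpy, scipy, OpenCV 4.12 (cv2) and the standard library are available. Lean on these libraries where they do the work, as an engineer would, in place of code of your own. Each camera call takes 0.05 s, during which the arm holds its last target. There are 200 camera calls.

## Working session

There is one attempt and no reset: what is moved stays moved. The work goes in short steps, Python scripts to look and compute and a tool call to move; the robot and the scene stay as the last step left them, time stands still between calls to the robot, and variables do not carry over. Pictures are saved under pics/ and viewed, about 8 in all and at most 12, crops included, and the job is handed in when it is done.

Besides the shell and the picture viewer there is one more tool, called after "Emit:" as a command line: name --argument value ..., lists and objects as JSON in quotes. jog_arm: Moves the arm, as the interface text tells. Its arguments: {"type":"object","properties":{"commands":{"type":"array","items":{"type":"object","properties":{"translation":{"type":"array","items":{"type":"number"}},"turn":{"type":"array","items":{"type":"number"}}}}},"claw":{"type":"number"},"grip_force":{"type":"number"}},"required":["commands"]}

```bash
mkdir -p pics
cat > h.py <<'E'
import numpy as np, cv2
from cell import arm
from scipy.spatial.transform import Rotation as R
def ray(cam,px,info=None):
    i=info or arm.camera_info(cam); f=200/np.tan(np.radians(i["vertical_fov"])/2)
    u,v=px[0]-i["cx"],px[1]-i["cy"]
    if cam=="wrist":
        r=np.hypot(u,v);t=r/f; d=np.array([np.sin(t)*u/max(r,1e-9),-np.sin(t)*v/max(r,1e-9),-np.cos(t)])
    else: d=np.array([u/f,-v/f,-1])
    return np.array(i["eye"]),np.array(i["rotation"])@d
def atz(cam,px,z,info=None):
    e,d=ray(cam,px,info); return e+d*(z-e[2])/d[2]
E
python3 - <<'E'
from h import *
print(arm.observe())
for c in("scene","top","wrist"):
    i=arm.camera_info(c);print(c,i)
    cv2.imwrite(f"pics/{c}0.png",arm.get_image(c))
    for q,z in(("green_button_top",.14),("green_handle",.13),("orange_pop",.13)):
        for r in arm.landmark_of(c,q)[:3]: print(c,q,r,atz(c,r["at"],z,i).round(4))
a=cv2.imread("pics/top0.png");b=cv2.imread("pics/wrist0.png")
cv2.imwrite("pics/tw.png",cv2.resize(np.vstack([a,b]),None,fx=.75,fy=.75))
E
```

```text
{'clock': 0.0, 'joints': array([-1.29759636,  0.4351881 ,  0.02500003,  1.57406901, -0.01157521,
        1.13400452, -0.07506993]), 'dq': array([ 1.42174169e-03,  3.03842576e-05, -1.80757531e-04,  7.60377034e-04,
        8.51239230e-04,  2.02475627e-05, -1.16244139e-04]), 'joint_efforts': array([ 1.00992831e-03, -6.67836714e+01,  9.85711589e-01, -3.14462328e+01,
       -6.05970528e-02,  4.29360266e-02,  1.84651581e-04]), 'position': array([0.22927784, 0.58089252, 0.22597783]), 'ee_rot': array([ 2.59652295e+00,  1.76675516e+00, -1.81493618e-03]), 'force': array([ 0.34711618, -0.14279115,  0.64273515]), 'ft_torque': array([-0.00466365, -0.0152015 ,  0.00384533]), 'width': 0.9982869259925602}
scene {'vertical_fov': 45.18268919173835, 'cx': 332.01689686440886, 'cy': 201.74480388774595, 'eye': array([1.08682882, 0.37520627, 0.73686101]), 'rotation': array([0.51093865, 0.94024857, 2.00104701])}Traceback (most recent call last):
  File "<stdin>", line 7, in <module>
  File "h.py", line 12, in atz
    e,d=ray(cam,px,info); return e+d*(z-e[2])/d[2]
                                              ~^^^
IndexError: invalid index to scalar variable.
```

```bash
sed -i 's/np.array(i\["rotation"\])@d/R.from_rotvec(i["rotation"]).apply(d)/' h.py
python3 - <<'E'
from h import *
for c in("scene","top","wrist"):
    i=arm.camera_info(c);print(c,i)
    cv2.imwrite(f"pics/{c}0.png",arm.get_image(c))
    for q,z in(("green_button_top",.14),("green_handle",.13),("orange_pop",.13)):
        for r in arm.landmark_of(c,q)[:3]: print(c,q,r,atz(c,r["at"],z,i).round(4))
a=cv2.imread("pics/top0.png");b=cv2.imread("pics/wrist0.png")
cv2.imwrite("pics/tw.png",cv2.resize(np.vstack([a,b]),None,fx=.75,fy=.75))
print(arm.observe()["clock"], R.from_rotvec(arm.observe()["ee_rot"]).as_matrix().round(3))
E
```

```text
scene {'vertical_fov': 45.18268919173835, 'cx': 332.01689686440886, 'cy': 201.74480388774595, 'eye': array([1.08682882, 0.37520627, 0.73686101]), 'rotation': array([0.51093865, 0.94024857, 2.00104701])}
scene green_button_top {'at': [442.7, 317.3], 'confidence': 0.68} [0.615  0.2656 0.14  ]
scene green_handle {'at': [419.4, 288.3], 'confidence': 0.97} [0.575  0.2084 0.13  ]Traceback (most recent call last):
  File "<stdin>", line 6, in <module>
ValueError: it knows: green_button_top, green_handle
```

View pics/scene0.png

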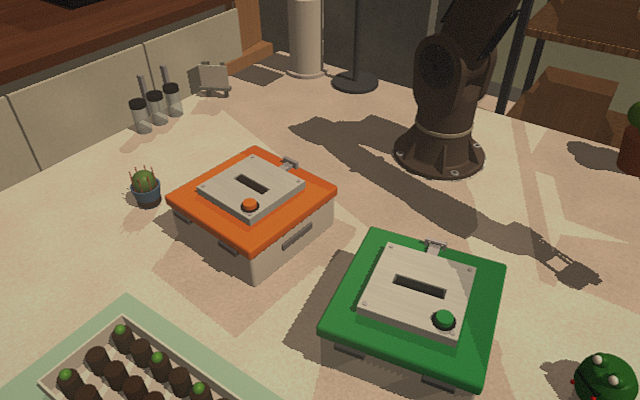

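The scene view shows the green case with its button at about (443,319) and its handle slot at (419,287). The orange case, with its button at (250,204), is further from the camera. The network's points agree with these.

Run:
```python
from h import *
for c in("top","wrist"):
    i=arm.camera_info(c);print(c,i)
    cv2.imwrite(f"pics/{c}0.png",arm.get_image(c))
    for q,z in(("green_button_top",.14),("green_handle",.13)):
        for r in arm.landmark_of(c,q)[:3]: print(c,q,r,atz(c,r["at"],z,i).round(4))
a=cv2.imread("pics/top0.png");b=cv2.imread("pics/wrist0.png")
cv2.imwrite("pics/tw.png",cv2.resize(np.vstack([a,b]),None,fx=.75,fy=.75))
print(arm.observe()["clock"], R.from_rotvec(arm.observe()["ee_rot"]).as_matrix().round(3))
```

```text
top {'vertical_fov': 51.135308502162914, 'cx': 321.90584784134717, 'cy': 198.65330875591508, 'eye': array([0.41929702, 0.00502433, 0.87096215]), 'rotation': array([ 0.14624395, -0.10375963, -1.55637867])}
top green_button_top {'at': [190.7, 156.4], 'confidence': 0.53} [0.6124 0.265  0.14  ]
top green_handle {'at': [226.5, 181.4], 'confidence': 0.56} [0.5686 0.1999 0.13  ]
wrist {'vertical_fov': 65.70646984690485, 'cx': 319.98759729461466, 'cy': 196.58637524060507, 'eye': array([0.16032107, 0.60767781, 0.3848455 ]), 'rotation': array([-0.24374434, -0.16482485,  1.18633795])}
0.55 [[ 0.367  0.93   0.   ]
 [ 0.93  -0.367  0.   ]
 [ 0.     0.    -1.   ]]
```

View pics/tw.png

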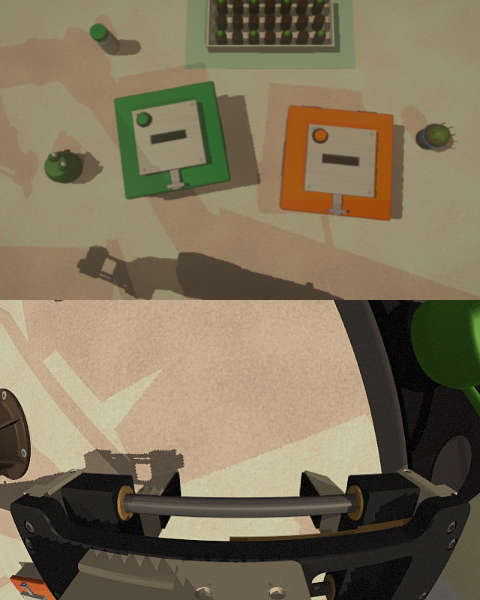

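The top view shows the green button at about (192,160) and the slot at (225,183). The orange case is to the right. The wrist camera doesn't see the cases yet. Next I'll refine with colour blobs.

Run:
```python
from h import *
for c,hp,bp in(("scene",(419,287),(443,319)),("top",(225,183),(191,158))):
    im=cv2.imread(f"pics/{c}0.png").astype(int); g=im.sum(2)
    hsv=cv2.cvtColor(im.astype(np.uint8),cv2.COLOR_BGR2HSV)
    dark=(g<200).astype(np.uint8); green=((hsv[...,0]>40)&(hsv[...,0]<90)&(hsv[...,1]>110)).astype(np.uint8)
    for nm,m,p,z in(("slot",dark,hp,.13),("btn",green,bp,.138)):
        n,l,s,ce=cv2.connectedComponentsWithStats(m); k=l[p[1],p[0]]
        ys,xs=np.where(l==k)
        ev=np.array([atz(c,q,z)[:2] for q in zip(xs,ys)])
        w,V=np.linalg.eigh(np.cov(ev.T)); 
        r=cv2.minAreaRect(ev.astype(np.float32)*1000)
        print(c,nm,s[k],ce[k],"world",ev.mean(0).round(4),"mid",np.array(r[0]).round(1),r[1],"axis deg",np.degrees(np.arctan2(V[1,1],V[0,1])).round(1))
```

```text
scene slot [393 275  53  24 465] [419.6172043 286.5483871] world [0.5714 0.2068] mid [571.4 205.8] (19.633609771728516, 83.774169921875) axis deg 101.0
scene btn [436 310  18  17 232] [444.52586207 317.83189655] world [0.6127 0.2679] mid [612.7 268.2] (29.61822509765625, 25.965003967285156) axis deg -145.8
top slot [201 174  47  18 484] [224.18801653 182.0661157 ] world [0.5674 0.2041] mid [567.5 204.2] (19.54483985900879, 84.40301513671875) axis deg 100.9
top btn [183 151  15  15 172] [189.89534884 157.96511628] world [0.61  0.267] mid [610.4 267.3] (25.64599609375, 25.595611572265625) axis deg 177.2
```

Emit:
jog_arm --commands '[{"translation": [-151, 470, 0], "turn": [0, 0, 1.0]}, {"translation": [-151, 470, 0], "turn": [0, 0, 1.0]}, {"translation": [-151, 470, 0], "turn": [0, 0, 1.0]}, {"translation": [-151, 470, 0], "turn": [0, 0, 1.0]}, {"translation": [-151, 470, 0], "turn": [0, 0, 1.0]}, {"translation": [-151, 470, 0], "turn": [0, 0, 1.0]}, {"translation": [-151, 470, 0], "turn": [0, 0, 1.0]}, {"translation": [-151, 470, 0], "turn": [0, 0, 1.0]}, {"translation": [-151, 470, 0], "turn": [0, 0, 1.0]}, {"translation": [-151, 470, 0], "turn": [0, 0, 1.0]}, {"translation": [-151, 470, 0], "turn": [0, 0, 1.0]}, {"translation": [-151, 470, 0], "turn": [0, 0, 1.0]}]' --claw 1

```text
clock: 1.55
position: [0.6133, 0.2657, 0.2269]
ee_rot: [3.126, 0.303, 0.001]
force: [0.4, 0.3, 0.1]
width: 0.179
```

Emit:
jog_arm --commands '[{"translation": [0, 0, 0], "turn": [0, 0, 0]}, {"translation": [0, 0, 0], "turn": [0, 0, 0]}, {"translation": [0, 0, 0], "turn": [0, 0, 0]}]'

```text
clock: 1.8
position: [0.6107, 0.2689, 0.2264]
ee_rot: [-3.126, -0.306, 0.001]
force: [-0.3, 0.7, -0.6]
width: 0.009
```

```bash
cat > look.py <<'E'
from h import *
import sys
for c in("top","wrist","scene"):
    i=arm.camera_info(c)
    cv2.imwrite(f"pics/{c}{sys.argv[1]}.png",arm.get_image(c))
    for q,z in(("green_button_top",.14),("green_handle",float(sys.argv[2]))):
        for r in arm.landmark_of(c,q)[:2]: print(c,q,r,atz(c,r["at"],z,i).round(4))
o=arm.observe()
M=R.from_rotvec(o["ee_rot"]).as_matrix()
print(o["clock"],o["position"],M.round(3).tolist(),"x deg",np.degrees(np.arctan2(M[1,0],M[0,0])),o["force"],o["width"],o["joints"].round(2))
E
python3 look.py 1 .123
```

```text
top green_button_top {'at': [187.6, 161.0], 'confidence': 0.67} [0.6038 0.2701 0.14  ]
top green_handle {'at': [222.6, 180.1], 'confidence': 0.96} [0.5724 0.2091 0.123 ]
wrist green_button_top {'at': [325.0, 208.8], 'confidence': 0.72} [0.6147 0.2638 0.14  ]
scene green_button_top {'at': [444.7, 316.3], 'confidence': 0.81} [0.6115 0.2673 0.14  ]
scene green_handle {'at': [419.9, 287.2], 'confidence': 0.61} [0.5664 0.2061 0.123 ]
2.25 [0.61086607 0.26885502 0.22685886] [[0.981, 0.194, 0.0], [0.194, -0.981, 0.0], [0.0, -0.0, -1.0]] x deg 11.213503432948647 [-0.18110338 -0.27466542  0.45390201] 0.006501004607348204 [-0.72  0.52  0.36  1.48 -0.19  1.18 -0.14]
```

View pics/wrist1.png

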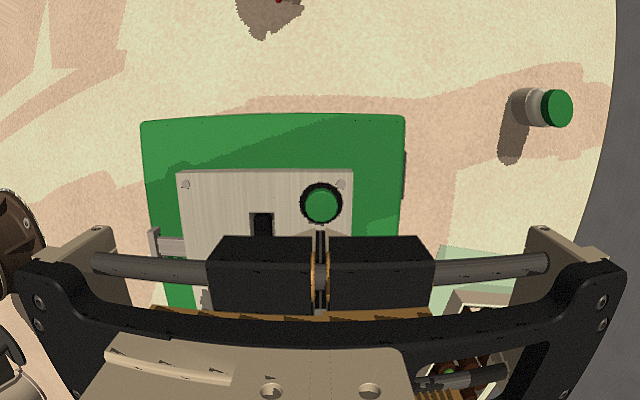

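The wrist view shows the button at (321,203), in line with the shut fingertips, and the case square to the tool. Now I'll press.

Emit:
jog_arm --commands '[{"translation": [0, 0, 40], "turn": [0, 0, 0]}, {"translation": [0, 0, 75], "turn": [0, 0, 0]}, {"translation": [0, 0, 84], "turn": [0, 0, 0]}, {"translation": [0, 0, 88], "turn": [0, 0, 0]}, {"translation": [0, 0, 90], "turn": [0, 0, 0]}, {"translation": [0, 0, 92], "turn": [0, 0, 0]}, {"translation": [0, 0, 92], "turn": [0, 0, 0]}, {"translation": [0, 0, 92], "turn": [0, 0, 0]}]'

```text
clock: 2.92
position: [0.6121, 0.2687, 0.1363]
ee_rot: [-3.126, -0.305, -0.004]
force: [-0.8, -0.2, 3.5]
width: 0.007
```

Emit:
jog_arm --commands '[{"translation": [0, 0, 2], "turn": [0, 0, 0]}, {"translation": [0, 0, 2], "turn": [0, 0, 0]}, {"translation": [0, 0, 2], "turn": [0, 0, 0]}, {"translation": [0, 0, -30], "turn": [0, 0, 0]}, {"translation": [0, 0, -70], "turn": [0, 0, 0]}, {"translation": [0, 0, -70], "turn": [0, 0, 0]}, {"translation": [0, 40, -70], "turn": [0, 0, 0]}, {"translation": [0, 40, -70], "turn": [0, 0, 0]}, {"translation": [0, 40, -70], "turn": [0, 0, 0]}]' --claw -0.2

```text
clock: 3.67
position: [0.6196, 0.2259, 0.205]
ee_rot: [3.126, 0.298, 0.001]
force: [0.2, 0.9, 0.4]
width: 0.584
```

```bash
python3 look.py 2 .153
```

```text
top green_handle {'at': [221.4, 177.1], 'confidence': 0.76} [0.5717 0.2033 0.153 ]
wrist green_button_top {'at': [320.6, 160.6], 'confidence': 0.71} [0.6109 0.2661 0.14  ]
wrist green_handle {'at': [251.9, 236.1], 'confidence': 0.6} [0.5711 0.203  0.153 ]
scene green_button_top {'at': [443.1, 316.8], 'confidence': 0.49} [0.6138 0.2657 0.14  ]
4.1167 [0.61875543 0.22967485 0.20457947] [[0.981, 0.194, -0.0], [0.194, -0.981, 0.0], [-0.0, -0.0, -1.0]] x deg 11.212041883310713 [-1.29862964  0.21954689  0.09991875] 0.6006083024225083 [-0.66  0.52  0.35  1.53 -0.19  1.13 -0.07]
```

View pics/scene2.png

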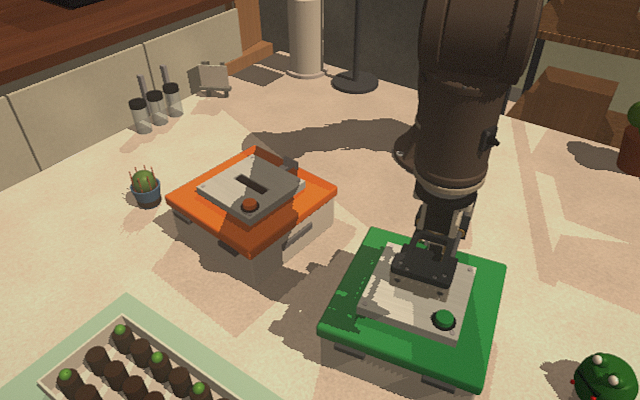

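View pics/wrist2.png

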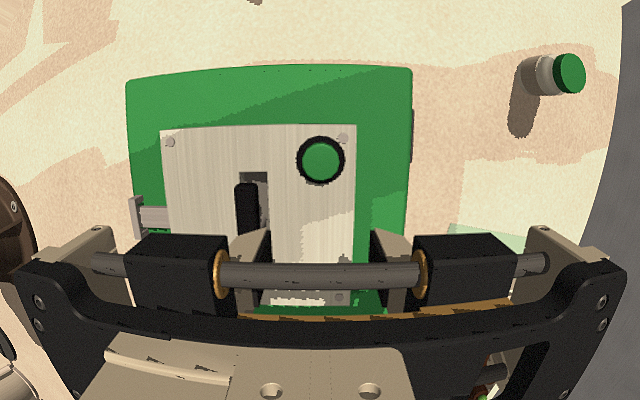

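The wrist view shows the black bar, with its end at (247,185), standing clear above its slot. So the handle is up and unturned, and the orange handle is down in the scene view. Next I'll go over the handle, descend and close.

Emit:
jog_arm --commands '[{"translation": [-53, 16, 0], "turn": [0, 0, 0]}, {"translation": [-53, 16, 0], "turn": [0, 0, 0]}, {"translation": [-53, 16, 0], "turn": [0, 0, 0]}, {"translation": [-53, 16, 20], "turn": [0, 0, 0]}, {"translation": [-53, 16, 40], "turn": [0, 0, 0]}, {"translation": [-53, 16, 55], "turn": [0, 0, 0]}, {"translation": [-53, 16, 64], "turn": [0, 0, 0]}, {"translation": [-53, 16, 68], "turn": [0, 0, 0]}, {"translation": [-53, 16, 68], "turn": [0, 0, 0]}, {"translation": [-53, 16, 68], "turn": [0, 0, 0]}]'

```text
clock: 4.95
position: [0.5706, 0.2034, 0.1373]
ee_rot: [-3.127, -0.306, -0.001]
force: [0.1, 0.4, 0.5]
width: 0.601
```

Emit:
jog_arm --commands '[{"translation": [0, 0, 0], "turn": [0, 0, 0]}, {"translation": [0, 0, 0], "turn": [0, 0, 0]}, {"translation": [0, 0, 0], "turn": [0, 0, 0]}, {"translation": [0, 0, 0], "turn": [0, 0, 0]}, {"translation": [0, 0, 0], "turn": [0, 0, 0]}, {"translation": [0, 0, 0], "turn": [0, 0, 0]}]' --claw 1 --grip_force 15

```text
clock: 5.45
position: [0.5701, 0.2032, 0.1369]
ee_rot: [-3.127, -0.306, -0.0]
force: [-0.5, 0.4, 1.1]
width: 0.217
```

Emit:
jog_arm --commands '[{"translation": [0, 0, 0], "turn": [0, 0, 0]}, {"translation": [0, 0, 0], "turn": [0, 0, 0.1]}, {"translation": [0, 0, 0], "turn": [0, 0, 0.2]}, {"translation": [0, 0, 0], "turn": [0, 0, 0.3]}, {"translation": [0, 0, 0], "turn": [0, 0, 0.3]}]'

```text
clock: 5.87
position: [0.5697, 0.2032, 0.1366]
ee_rot: [3.137, -0.172, -0.001]
force: [-1.7, 0.7, 1.5]
width: 0.17
```

Width now reads 15.6 mm, which fits the 16 mm bar, so it is gripped. I'll turn on to just past the stop.

Emit:
jog_arm --commands '[{"translation": [0, 0, 0], "turn": [0, 0, 0.1]}, {"translation": [0, 0, 0], "turn": [0, 0, 0.2]}, {"translation": [0, 0, 0], "turn": [0, 0, 0.3]}, {"translation": [0, 0, 0], "turn": [0, 0, 0.4]}, {"translation": [0, 0, 0], "turn": [0, 0, 0.5]}, {"translation": [0, 0, 0], "turn": [0, 0, 0.6]}, {"translation": [0, 0, 0], "turn": [0, 0, 0.7]}, {"translation": [0, 0, 0], "turn": [0, 0, 0.8]}, {"translation": [0, 0, 0], "turn": [0, 0, 0.8]}, {"translation": [0, 0, 0], "turn": [0, 0, 0.8]}]'

```text
clock: 6.7
position: [0.5693, 0.2034, 0.1365]
ee_rot: [2.828, -1.365, -0.002]
force: [-3.9, -0.6, 1.0]
width: 0.172
```

Emit:
jog_arm --commands '[{"translation": [0, 0, 0], "turn": [0, 0, 0.05]}, {"translation": [0, 0, 0], "turn": [0, 0, 0.1]}, {"translation": [0, 0, 0], "turn": [0, 0, 0.13]}, {"translation": [0, 0, 0], "turn": [0, 0, 0.13]}, {"translation": [0, 0, 0], "turn": [0, 0, 0.13]}]'

```text
clock: 7.12
position: [0.5693, 0.2034, 0.1365]
ee_rot: [2.733, -1.548, -0.002]
force: [-5.1, 0.8, 2.0]
width: 0.173
```

```bash
python3 -c "
from h import *
o=arm.observe();M=R.from_rotvec(o['ee_rot']).as_matrix();print(np.degrees(np.arctan2(M[1,0],M[0,0])),o['ft_torque'],o['force'],o['width'],o['joints'][6])"
```

```text
-59.065901897906286 [0.11558381 1.24695037 0.13243179] [-5.0838361   0.84633448  2.0208776 ] 0.17283732951114322 -1.0771978609678563
```

The tool is at -59.1°, 70.3° from the start, and the moment has risen, so it is at the stop. I'll release, rise and check.

Emit:
jog_arm --commands '[{"translation": [0, 0, 0], "turn": [0, 0, 0]}, {"translation": [0, 0, 0], "turn": [0, 0, 0]}, {"translation": [0, 0, 0], "turn": [0, 0, 0]}, {"translation": [0, 0, 0], "turn": [0, 0, 0]}, {"translation": [0, 0, 0], "turn": [0, 0, 0]}, {"translation": [0, 0, -10], "turn": [0, 0, 0]}, {"translation": [0, 0, -40], "turn": [0, 0, 0]}, {"translation": [0, 0, -80], "turn": [0, 0, 0]}, {"translation": [0, 0, -110], "turn": [0, 0, 0]}, {"translation": [0, 0, -110], "turn": [0, 0, 0]}]' --claw -0.2

```text
clock: 7.95
position: [0.5734, 0.2031, 0.2539]
ee_rot: [-2.723, 1.551, -0.01]
force: [1.4, -0.2, -0.8]
width: 0.6
```

Emit:
jog_arm --commands '[{"translation": [0, -120, 0], "turn": [0, 0, 0]}, {"translation": [0, -120, 0], "turn": [0, 0, 0]}, {"translation": [0, -120, 0], "turn": [0, 0, 0]}, {"translation": [0, -120, 0], "turn": [0, 0, 0]}, {"translation": [0, -120, 0], "turn": [0, 0, 0]}, {"translation": [0, -120, 0], "turn": [0, 0, 0]}]'

```text
clock: 8.45
position: [0.6732, 0.2635, 0.2468]
ee_rot: [2.729, -1.555, 0.001]
force: [-0.5, -0.1, 0.2]
width: 0.599
```

```bash
python3 look.py 3 .153; python3 -c "
import cv2,numpy as np
a=cv2.imread('pics/top3.png')[80:300,120:560];b=cv2.imread('pics/scene3.png')
cv2.imwrite('pics/c3.png',np.vstack([cv2.resize(a,(600,300)),cv2.resize(b[120:400,100:560],(493,300))[:, :].copy() if 0 else cv2.resize(b[130:360,140:600],(600,300))]))"
```

```text
top green_button_top {'at': [190.1, 155.5], 'confidence': 0.69} [0.6141 0.2662 0.14  ]
top green_handle {'at': [189.7, 154.9], 'confidence': 0.64} [0.6117 0.2624 0.153 ]
wrist green_button_top {'at': [287.0, 245.8], 'confidence': 0.61} [0.613  0.2641 0.14  ]
wrist green_handle {'at': [318.7, 312.7], 'confidence': 0.63} [0.5689 0.2033 0.153 ]
scene green_button_top {'at': [446.5, 316.8], 'confidence': 0.75} [0.6109 0.27   0.14  ]
scene green_button_top {'at': [421.2, 277.4], 'confidence': 0.23} [0.5607 0.2033 0.14  ]
scene green_handle {'at': [420.3, 275.8], 'confidence': 0.68} [0.5698 0.2043 0.153 ]
8.9 [0.67297417 0.2644341  0.24712164] [[0.51, -0.86, 0.0], [-0.86, -0.51, 0.0], [-0.0, -0.0, -1.0]] x deg -59.307950642826626 [ 0.11011508 -0.07702636 -1.11769657] 0.5971752358914553 [-0.82  0.66  0.7   1.3  -0.41  1.33 -1.17]
```

View pics/c3.png

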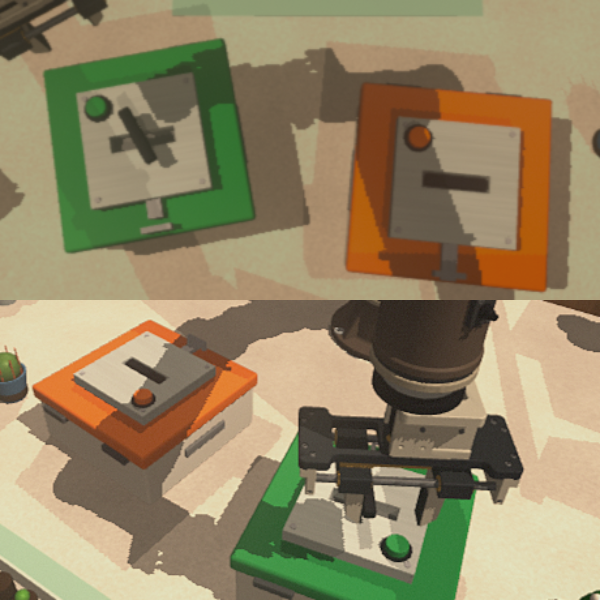

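The top view shows the bar up and crossing its slot at about 68°, from (122,108) to (152,160), with the bolt drawn out of its keeper. The orange handle is still down in its slot. The gripper is about 90 mm above the handle. I'll hand in.

```bash
python3 -c "
from cell import arm
print(arm.sign_off())"
```

```text
the job is handed in; nothing more can be done
None
```

The green case is unlatched. I pressed its green button with the shut fingers and the black handle popped up. I then gripped the bar, turned it clockwise to its stop, let go and moved the gripper clear. I handed in at about 9 s of the 42 s allowed; the sign-off gives no verdict.

- **Turn:** the tool turned 70.3° while gripping, and the moment on it rose to about 0.13 N m, as expected at the stop. In the last top view the bar is raised and about 68° from its slot, with the bolt drawn out.
- **Orange case:** its handle is still down in its slot in the last top and scene views.
- **Clear of everything:** the fingertips ended about 90 mm above the handle, with the measured force near zero.
- **Disagreement:** in the last top picture the network put the handle on the button. The wrist and scene pictures put it at (0.57, 0.20), which matches my own measurement, so I ignored the top reading.

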